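Chock a row of lying bottles

TASK

Secure the loose row of glass bottles against the plywood stop with the wooden chock that stands on its end. First lay the chock down on its sole in the open, clear of the bottles, and let go; then take it afresh and slide it, slope first and square to the row, up to the middle of the outermost bottle's body, pushing firmly but not roughly until the row is closed up tight and bears firmly on the stop. Let go with every bottle still lying on the table, and leave the tape roll, mug and cardboard box where they are.

Things in the scene. Friction and masses are not known exactly. Their poses are not given: they have to be found in the camera images.
- chock: Beech chock 100 long, 50 wide, 44 high, 0.16 kg: a block with one sloped end. Stands at first on its heel (flat 44 x 50 end), toe up. Origin: centre of the heel face. z runs heel to toe; x points out of the 100 mm sole (sole face at x = +22, parallel top face, 63 mm long, at x = -22); y across, the flat sides to grip are at y = +-25. Laid on its sole, x points down, origin 22 mm high.
- chock_toe (a point): Middle of the chock's thin toe edge, at the end of its sole, 100 mm from the heel. The slope rises from here at 50 degrees to the sole up to the top face. With the slope touching a bottle that lies on the table, the toe is 14 mm short of the point below the bottle's axis, so the axis is 114 mm from the heel.
- bottle_a: Empty green glass bottle on its side, loose. Cylindrical body 60 mm across, 130 mm long, then shoulder, neck and white cap; 215 mm overall, 0.4 kg. Origin on its axis at the middle of the 130 mm body, 30 mm above the table; x runs along it towards the cap; y and z turn as it rolls. Nearest the stop. Some mm of gap on both sides at the start.
- bottle_b: Empty green glass bottle on its side, loose. Cylindrical body 60 mm across, 130 mm long, then shoulder, neck and white cap; 215 mm overall, 0.4 kg. Origin on its axis at the middle of the 130 mm body, 30 mm above the table; x runs along it towards the cap; y and z turn as it rolls. Middle of the row; in the closed row the three axes are 30, 90 and 150 mm from the stop.
- bottle_c: Empty green glass bottle on its side, loose. Cylindrical body 60 mm across, 130 mm long, then shoulder, neck and white cap; 215 mm overall, 0.4 kg. Origin on its axis at the middle of the 130 mm body, 30 mm above the table; x runs along it towards the cap; y and z turn as it rolls. Outermost; bottles roll ahead freely, so a push is felt only when the row is closed. 5 to 12 N is firm, 30 N rough.
- stop: Plywood stop screwed to the table, does not move: an upright board 150 mm long, 55 mm high, 14 mm thick with a foot board behind it. Origin: at table height, at the foot of the middle of the face towards the bottles. Its y axis points level out of that face, along the row to the open end; its x axis runs along the face, as the bottles lie; z up.
- tape: Bystander: roll of parcel tape, a flat cardboard ring 90 mm across, 24 mm high, on the table. Origin: centre of the underside. It and the chock may have changed places.
- mug: Bystander: white mug, 80 mm across, 90 mm high, on the far side of the stop. Origin: centre of the underside.
- foilbox: Bystander: long cardboard box, 50 x 200 x 45 mm, beyond the work. Origin: centre of the underside; its y axis is its length.
There are look-alikes about, which are no part of the job. Of the things that look like the chock, the larger one is meant.

How it is judged:
On the way, in this order (a step that is already met when the one before it is completed fails the run):
1. the chock lies on its sole on the table, still, let go, and clear of the bottles (angle between chock's own x axis and vertical above 3.05 rad and height (world z) of chock below 0.026 m and linear speed of chock below 0.02 m/s and contact force between the fingers and chock below 0.05 N and horizontal distance between chock and bottle_c above 0.125 m), for 0.2 s.
2. the chock presses on the outermost bottle (over 3 N) and the push goes through the closed row to the stop (over 1.5 N) (angle between chock's own x axis and vertical above 3.05 rad and height (world z) of chock below 0.026 m and contact force between chock and bottle_c above 3 N and contact force between stop and bottle_a above 1.5 N), for 0.15 s.
At the end, for the whole second after the job is handed in: Chock flat on its sole, square to the row within 7 deg, slope within 4 mm of bottle_c and within 30 mm of its body's middle; bottle axes at most 33.5, 94.5, 155.5 mm from the stop, risen under 3 mm, parallel to it within 4.5 deg, within 35 mm of its middle; all at rest (angle between chock's own x axis and vertical above 3.05 rad and height (world z) of chock below 0.026 m and linear speed of each of chock, bottle_a, bottle_b, bottle_c below 0.02 m/s and angle between the z axis of chock and the y axis of stop, either way round below 0.12 rad and z of bottle_c in the frame of chock between 0.1 and 0.118 m and y of bottle_c in the frame of chock between -0.03 and 0.03 m and y of bottle_a in the frame of stop below 0.0335 m and height (world z) of each of bottle_a, bottle_b, bottle_c below 0.033 m and x of bottle_a in the frame of stop between -0.035 and 0.035 m and angle between the x axis of each of bottle_a, bottle_b, bottle_c and the x axis of stop, either way round below 0.08 rad and y of bottle_b in the frame of stop below 0.0945 m and x of bottle_b in the frame of stop between -0.035 and 0.035 m and y of bottle_c in the frame of stop below 0.1555 m and x of bottle_c in the frame of stop between -0.035 and 0.035 m); the robot touches nothing.
It fails at once if the chock strikes or squeezes a bottle with more than 30 N (contact force between chock and bottle_a above 30 N or contact force between chock and bottle_b above 30 N or contact force between chock and bottle_c above 30 N).
It fails at once if a bottle is knocked rolling or lifted (faster than 0.4 m/s, or more than 20 mm up) (linear speed of any of bottle_a, bottle_b, bottle_c above 0.4 m/s or height (world z) of any of bottle_a, bottle_b, bottle_c above 0.05 m).
It fails at once if the tape roll, the mug or the cardboard box is moved by more than 25 mm (distance of any of tape, mug, foilbox from where it was at the start of the episode above 0.025 m).
It also fails if it takes over 61 s, if anything falls off the work surface, if the arm or the gripper's body presses on something with over 40 N, if the wrist force passes 120 N, or if a joint passes its speed limit or range.

ROBOT

A 7-joint arm with a two-finger parallel gripper is mounted at the origin on the work surface. World frame = base frame: x ahead of the robot, y to its left, z up, the work surface at z = 0. Lengths are in m, angles in rad, forces in N, time in s.
With the tool pointing down it reaches from about 0.4 to 0.85 m from the base axis. Payload 4.5 kg.
Tool frame: the origin (TCP) lies on the centre line of the jaws, within the pads' length; the fingertips stand 11 mm ahead of it and the grasp point (between the pads) lies 8 mm behind it; z points along the fingers, y is the line along which they close (so a half turn about z gives the same grasp; the last joint's range is limited). The gripper opens to 88 mm and grips with 3 to 60 N. Pads are 18 mm wide; open, the fingers measure 123 mm over their backs; the gripper's body (75 mm by 187 mm) begins 45 mm behind the grasp point.
Start: joints at [1.137, 0.689, -0.195, 1.565, 0.157, 0.902, -0.215], TCP at [0.282, -0.558, 0.25] pointing down, gripper open.
Joint ranges: [-3.01, 3.01], [-0.46, 2.08], [-1.47, 1.51], [0.13, 2.56], [-1, 4.14], [0.04, 2.09], [-2.66, 2.66]. Speed limits (rad/s): [2.57, 2.57, 3.14, 3.14, 3.14, 3.14, 3.14].

INTERFACE

Orientations are given as a unit quaternion [x, y, z, w].
In Python, from plant import * gives the robot as it stands. The module is installed in compiled form; this text tells all that it offers.
- The arm moves only by the tool send_rows, never from a script. Its argument "motion" is a list of rows, each an object of numbers: "x", "y", "z": the shift along the tool's x, y, z in cm; "rx", "ry", "rz": the turn, a rotation vector about the tool's x, y, z in rad; "jaw": the finger opening in cm, from 0 to 8.81. In form: [{"x": .., "y": .., "z": .., "rx": .., "ry": .., "rz": .., "jaw": ..}, ...]. A call has exactly 5 rows; each row shifts and turns the commanded pose from where the row before left it, along the tool's axes as they then stand; what a row does not reach is not made up. A row lasts 1/10 s, in which the tool goes at most 50 mm and 8.59 degrees, less where a joint would pass 70% of its speed; a pose out of reach is approached as far as the arm can. A call is refused whole if a number of a shift passes 5 or a number of a turn 0.15, either way. A call with a gripper value outside its range is refused whole. The fingers move at their own pace and stop on an object; "grip_force" is the grip in N (left out, the last holds). Time passes only in rows, so rows that do not move let the fingers close, or fill a call up. It gives the time, the measured TCP pose, the force, the opening and the grip force at its end, in the units of the state.
- get_state(): the state, without advancing time (a new reading comes with each control period).
- snapshot(name): name is "side" or "top"; returns a dict with "img" (384x512x3 uint8, red, green, blue), "vertical_fov" (degrees; the focal length in pixels is half the picture's height over the tangent of half this angle, whatever the lens; pixels are square), "cx", "cy" (the principal point, pixels), "extrinsics" (4x4, takes a point from camera to world coordinates). Camera axes: x right, y up, looking along -z (the intrinsics and any distortion apply to the point x, -y, -z); pixel columns grow to the right and rows downward; lengths in m; the calibration is good to about 2 mm. A picture is of the moment at which its call begins. There is no depth.
- finish_job(): hands the job in; it is judged then, once.
The state is a dict: "clock": time; "q": joint angles; "qd": joint speeds; "joint_torque": joint torques, N m; "tool_pos": TCP position; "eef_rot": TCP orientation; "contact_force": force on the tool from outside, world axes, zero at the start; "moment": the same for the moment, N m; "opening": opening from 0.0 (shut) to 1.0 (fully open); "finger_force": force on a finger pad.
Only numpy, scipy, OpenCV 4.12 (cv2) and the standard library are available. Lean on these libraries where they do the work, as an engineer would, in place of code of your own. Each camera call takes 0.05 s, during which the arm holds its last target. There are 200 camera calls.

## Working session

There is one attempt and no reset: what is moved stays moved. The work goes in short steps, Python scripts to look and compute and a tool call to move; the robot and the scene stay as the last step left them, time stands still between calls to the robot, and variables do not carry over. Pictures are saved under pics/ and viewed, at most 10 in all, crops included, and the job is handed in when it is done.

Besides the shell and the picture viewer there is one more tool, called after ">>>" as name([rows], argument=value, ...), one row to a line, values as JSON. send_rows: Moves the arm, as the interface text tells. Its arguments: {"type":"object","properties":{"motion":{"type":"array"},"grip_force":{"type":"number"}},"required":["motion"]}

```bash
mkdir -p pics
cat > h.py <<'E'
from plant import *
import numpy as np, cv2
def snap(n,f=None):
    s=snapshot(n)
    if f: cv2.imwrite('pics/'+f,cv2.cvtColor(s['img'],cv2.COLOR_RGB2BGR))
    return s
def foc(s): return s['img'].shape[0]/2/np.tan(np.radians(s['vertical_fov'])/2)
def ray(s,u,v):
    f=foc(s); d=np.array([(u-s['cx'])/f,-(v-s['cy'])/f,-1.]); E=np.array(s['extrinsics'])
    return E[:3,3],E[:3,:3]@d
def plane(s,u,v,z):
    o,d=ray(s,u,v); return o+d*(z-o[2])/d[2]
def proj(s,p):
    E=np.array(s['extrinsics']); c=E[:3,:3].T@(np.array(p)-E[:3,3]); f=foc(s)
    return s['cx']+f*c[0]/-c[2], s['cy']-f*c[1]/-c[2]
E
python3 - <<'E'
from h import *
a=snap('top','top1.png');b=snap('side','side1.png')
for s in(a,b): print({k:v for k,v in s.items() if k!='img'})
print(get_state())
E
```

```text
{'vertical_fov': 50.96504076617822, 'cx': 260.2052751436268, 'cy': 186.33161151737298, 'extrinsics': array([[-0.08873154,  0.97291673, -0.21344729,  0.36128607],
       [-0.99605312, -0.08714589,  0.01684552, -0.05623185],
       [-0.00221177,  0.21409957,  0.97680934,  1.09742841],
       [ 0.        ,  0.        ,  0.        ,  1.        ]])}
{'vertical_fov': 54.28038392304978, 'cx': 262.13837519517773, 'cy': 197.04082083532174, 'extrinsics': array([[-0.98697209,  0.11195546, -0.11555116,  0.47803369],
       [-0.16088688, -0.68127873,  0.71412513,  0.59057307],
       [ 0.00122766,  0.72341223,  0.69041526,  0.71511846],
       [ 0.        ,  0.        ,  0.        ,  1.        ]])}
{'clock': 0.1, 'q': array([ 1.13681731,  0.68993425, -0.19449573,  1.56620907,  0.15729132,
        0.9024691 , -0.21509234]), 'qd': array([-1.52869410e-03, -3.37788853e-03,  4.26908044e-04, -2.98403634e-03,
       -1.12251411e-03, -8.60973238e-04, -3.53415007e-05]), 'joint_torque': array([-3.70058580e-03, -5.28494167e+01, -1.27164289e+00, -1.53839064e+01,
       -5.26566524e-02,  1.95486500e-03,  1.24661736e-05]), 'tool_pos': array([ 0.28153173, -0.55740781,  0.24897653]), 'eef_rot': array([ 9.72765501e-01,  2.31790023e-01, -2.46303181e-04, -7.77914735e-04]), 'contact_force': array([-0.42379334, -0.27136804, -0.72416023]), 'moment': array([-0.02779613, -0.0439789 , -0.05102547]), 'finger_force': 0.0, 'opening': 0.9960282276445872}
```

View pics/top1.png

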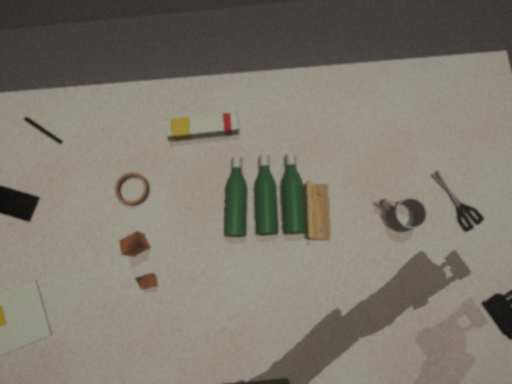

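View pics/side1.png

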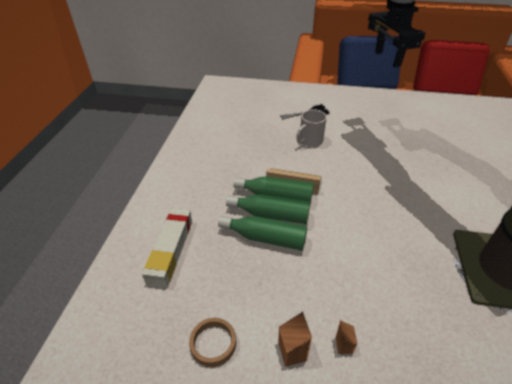

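Candidates for the chock: brown block at top (135,244) / side (295,340), and a smaller brown block at top (147,281) / side (346,337). The larger one, (135,244), is meant. The tape is at top (132,189), the bottles at (235..292,205), the stop at (318,212), the box at (203,127) and the mug at (405,214).

Run:
```python
from h import *
a=cv2.imread('pics/top1.png');b=cv2.imread('pics/side1.png')
A=cv2.resize(a[220:300,105:185],(400,400),interpolation=cv2.INTER_CUBIC)
B=cv2.resize(b[300:380,270:350],(400,400),interpolation=cv2.INTER_CUBIC)
cv2.imwrite('pics/crop1.png',np.hstack([A,B]))
S={'top':snap('top'),'side':snap('side')}
for n in S:
    s=S[n]; hsv=cv2.cvtColor(s['img'],cv2.COLOR_RGB2HSV)
    for lab,lo,hi,z in(('green',(40,80,20),(90,255,255),.03),('brown',(0,110,40),(14,255,255),0.),('wood',(8,70,80),(20,255,255),.05)):
        m=cv2.inRange(hsv,lo,hi)
        for c in cv2.findContours(m,0,2)[0]:
            if cv2.contourArea(c)<120: continue
            r=cv2.minAreaRect(c); ctr=r[0]
            if n=='side' and ctr[1]<140: continue
            print(n,lab,np.round(ctr,1),np.round(r[1],1),round(r[2],1),plane(s,*ctr,z).round(4)[:2])
            bp=cv2.boxPoints(r); print('   corners',[tuple(plane(s,*p,z).round(3)[:2]) for p in bp])
```

```text
top green [235.4 201.9] [18.9 65.9] 1.5 [ 0.5579 -0.0043]
   corners [(np.float64(0.473), np.float64(0.03)), (np.float64(0.652), np.float64(0.012)), (np.float64(0.646), np.float64(-0.039)), (np.float64(0.467), np.float64(-0.02))]
top green [265.3 199.7] [65.6 19.7] 87.0 [ 0.5566 -0.085 ]
   corners [(np.float64(0.649), np.float64(-0.062)), (np.float64(0.647), np.float64(-0.116)), (np.float64(0.467), np.float64(-0.108)), (np.float64(0.469), np.float64(-0.055))]
top green [293.6 198.8] [66.  21.2] 87.6 [ 0.5522 -0.1611]
   corners [(np.float64(0.645), np.float64(-0.138)), (np.float64(0.643), np.float64(-0.196)), (np.float64(0.462), np.float64(-0.183)), (np.float64(0.465), np.float64(-0.127))]
top brown [146.8 281.2] [11.8 17.6] 74.1 [0.3712 0.2475]
   corners [(np.float64(0.382), np.float64(0.274)), (np.float64(0.391), np.float64(0.229)), (np.float64(0.36), np.float64(0.221)), (np.float64(0.352), np.float64(0.266))]
top brown [132.8 244.6] [19.7 26.8] 63.4 [0.4711 0.2824]
   corners [(np.float64(0.483), np.float64(0.327)), (np.float64(0.509), np.float64(0.261)), (np.float64(0.46), np.f
[... 2099 characters left out ...]
loat64(0.276))]
side wood [212. 340.] [44. 46.] 90.0 [0.619 0.293]
   corners [(np.float64(0.674), np.float64(0.258)), (np.float64(0.587), np.float64(0.243)), (np.float64(0.569), np.float64(0.325)), (np.float64(0.649), np.float64(0.338))]
side wood [294.6 339.4] [46.4 33.9] 74.1 [0.4694 0.2673]
   corners [(np.float64(0.516), np.float64(0.24)), (np.float64(0.456), np.float64(0.21)), (np.float64(0.426), np.float64(0.293)), (np.float64(0.482), np.float64(0.319))]
side wood [292.6 178.5] [53.8 17.7] 14.0 [ 0.5195 -0.1826]
   corners [(np.float64(0.594), np.float64(-0.162)), (np.float64(0.593), np.float64(-0.237)), (np.float64(0.444), np.float64(-0.204)), (np.float64(0.452), np.float64(-0.133))]
```

View pics/crop1.png

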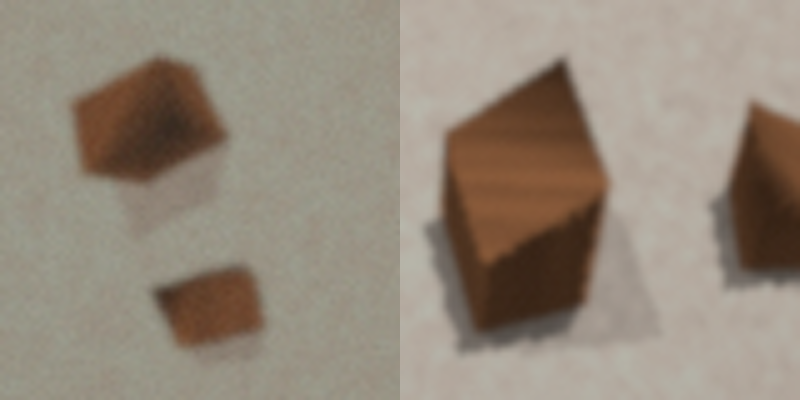

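The crop shows the larger block standing with the slope's high (toe) edge towards side pixels (303,312)–(311,337), which is its sole side. Its low slope edge is at (279,326)–(288,353). The small block beside it is only a look-alike.

Run:
```python
from h import *
s=snap('side');t=snap('top')
for l,u,v,z in(('toe',303,311.6,.1),('toe',311.4,337,.1),('low',279,326,.063),('low',288,353,.063),('bot',286,366,0),('bot',307,360,0)):
    p=plane(s,u,v,z); print(l,p.round(4),'in top',np.round(proj(t,p),1))
for u,v,z in((120,241,.1),(137,231.4,.1),(122,254.4,.1),(144,233.6,0),(150.6,247,0),(134.6,256.4,0)): print(u,v,z,plane(t,u,v,z).round(4),np.round(proj(s,plane(t,u,v,z)),1))
# bottles: body axis & cap per top
hsv=cv2.cvtColor(t['img'],cv2.COLOR_RGB2HSV); m=cv2.inRange(hsv,(40,80,20),(90,255,255))
for c in cv2.findContours(m,0,2)[0]:
    if cv2.contourArea(c)<120: continue
    k=np.zeros_like(m);cv2.drawContours(k,[c],-1,255,-1)
    e=[]
    for v in range(200,232,2):
        x=np.where(k[v])[0]; e.append((x.min()-.0,x.max()+1.,v))
    e=np.array(e)
    l=np.polyfit(e[:,2],e[:,0],1);r=np.polyfit(e[:,2],e[:,1],1)
    ys=np.where(k.any(1))[0]
    P=[plane(t,(np.polyval(l,v)+np.polyval(r,v))/2,v,.035) for v in(200,230)]
    d=P[0]-P[1]
    print('bottle',P[0][:2].round(4),P[1][:2].round(4),'ang',np.degrees(np.arctan2(d[1],d[0])).round(2),'rows',ys.min(),ys.max(),'w',np.round(np.linalg.norm(plane(t,np.polyval(l,215),215,.03)-plane(t,np.polyval(r,215),215,.03)),4),
     'base',plane(t,(np.polyval(l,235)+np.polyval(r,235))/2,ys.max()+1,.03).round(4)[:2])
```

```text
toe [0.4602 0.2374 0.1   ] in top [138.6 244.4]
toe [0.4421 0.2827 0.1   ] in top [120.2 253.5]
low [0.5006 0.2527 0.063 ] in top [136.5 230.2]
low [0.4786 0.3002 0.063 ] in top [118.1 240.5]
bot [0.4796 0.2972 0.    ] in top [127.3 242. ]
bot [0.4415 0.2796 0.    ] in top [134.1 255.6]
120 241 0.1 [0.4727 0.2828 0.1   ] [293.5 334.3]
137 231.4 0.1 [0.4927 0.2405 0.1   ] [284.9 310.5]
122 254.4 0.1 [0.4396 0.2784 0.1   ] [313.  334.8]
144 233.6 0 [0.4982 0.2514 0.    ] [279.3 341.1]
150.6 247 0 [0.4604 0.2346 0.    ] [299.2 336. ]
134.6 256.4 0 [0.4391 0.2783 0.    ] [308.3 359.5]
bottle [ 0.5618 -0.0079] [0.482  0.0024] ang -7.39 rows 169 234 w 0.0478 base [0.4694 0.0044]
bottle [ 0.5547 -0.0864] [ 0.4743 -0.0829] ang -2.53 rows 167 233 w 0.0514 base [ 0.4643 -0.0827]
bottle [ 0.5481 -0.1607] [ 0.4677 -0.1573] ang -2.4 rows 166 231 w 0.0542 base [ 0.4628 -0.1581]
```

>>> send_rows([
  {"x":3.3,"y":-1.7,"rz":0.01},
  {"x":3.3,"y":-1.7,"rz":0.01},
  {"x":3.3,"y":-1.7,"rz":0.01},
  {"x":3.3,"y":-1.7,"rz":0.01},
  {"x":3.3,"y":-1.7,"rz":0.01},
])

```text
schema error: expected keys x, y, z, rx, ry, rz, jaw
```

>>> send_rows([
  {"x":3.3,"y":-1.7},
  {"x":3.3,"y":-1.7},
  {"x":3.3,"y":-1.7},
  {"x":3.3,"y":-1.7},
  {"x":3.3,"y":-1.7},
])

```text
schema error: expected keys x, y, z, rx, ry, rz, jaw
```

>>> send_rows([
  {"x":2.45,"y":-3.97},
  {"x":2.45,"y":-3.97},
  {"x":2.45,"y":-3.97},
  {"x":2.45,"y":-3.97},
  {"x":2.45,"y":-3.97},
])

```text
schema error: expected keys x, y, z, rx, ry, rz, jaw
```

>>> send_rows([
  {"x":2.45,"y":-3.97},
  {"x":2.45,"y":-3.97},
  {"x":2.45,"y":-3.97},
  {"x":2.45,"y":-3.97},
  {"x":2.45,"y":-3.97},
])

```text
schema error: expected keys x, y, z, rx, ry, rz, jaw
```

>>> send_rows([
  {"ry":-0.131},
  {"ry":-0.131},
  {"ry":-0.131},
  {"ry":-0.131},
  {"ry":-0.131},
])

```text
schema error: expected keys x, y, z, rx, ry, rz, jaw
```

```bash
cat >> h.py <<'E'
from scipy.spatial.transform import Rotation as Rn
def st():
    g=get_state(); R=Rn.from_quat(g['eef_rot']).as_matrix()
    print('t',round(g['clock'],2),'p',g['tool_pos'].round(4),'F',g['contact_force'].round(2),'ff',round(float(g['finger_force']),2),'op',round(g['opening']*88.1,1),'q',g['q'].round(2));print(R.round(3)); return g,R
def todo(target,gp=.0):
    g,R=st(); d=R.T@(np.array(target)-g['tool_pos']); print('tool shift cm',(d*100).round(2))
E
python3 -c "
from h import *
todo([.5475,.3005,.13])"
```

```text
t 0.3 p [ 0.2817 -0.5577  0.2495] F [-0.32  0.75  0.26] ff 0.0 op 87.8 q [ 1.14  0.69 -0.19  1.57  0.16  0.9  -0.22]
[[ 0.893  0.451 -0.   ]
 [ 0.451 -0.893  0.   ]
 [-0.    -0.001 -1.   ]]
tool shift cm [ 62.42 -64.61  11.98]
```

All keys are required in each row.

>>> send_rows([
  {"x":3.3,"y":-1.7,"z":0,"rx":0,"ry":0,"rz":0.01,"jaw":8.8},
  {"x":3.3,"y":-1.7,"z":0,"rx":0,"ry":0,"rz":0.01,"jaw":8.8},
  {"x":3.3,"y":-1.7,"z":0,"rx":0,"ry":0,"rz":0.01,"jaw":8.8},
  {"x":3.3,"y":-1.7,"z":0,"rx":0,"ry":0,"rz":0.01,"jaw":8.8},
  {"x":3.3,"y":-1.7,"z":0,"rx":0,"ry":0,"rz":0.01,"jaw":8.8},
])

```text
clock: 0.8
tool_pos: [0.3945, -0.4086, 0.2498]
eef_rot: [0.978, 0.207, 0.0, 0.0]
contact_force: [1.2, -0.5, -0.1]
opening: 1.001
finger_force: 0.0
```

>>> send_rows([
  {"x":3.3,"y":-1.7,"z":0,"rx":0,"ry":0,"rz":0,"jaw":8.8},
  {"x":3.3,"y":-1.7,"z":0,"rx":0,"ry":0,"rz":0,"jaw":8.8},
  {"x":3.3,"y":-1.7,"z":0,"rx":0,"ry":0,"rz":0,"jaw":8.8},
  {"x":3.3,"y":-1.7,"z":0,"rx":0,"ry":0,"rz":0,"jaw":8.8},
  {"x":3.3,"y":-1.7,"z":0,"rx":0,"ry":0,"rz":0,"jaw":8.8},
])

```text
clock: 1.3
tool_pos: [0.5109, -0.2639, 0.2498]
eef_rot: [0.978, 0.207, 0.0, 0.0]
contact_force: [-0.2, -0.3, 0.1]
opening: 0.999
finger_force: 0.0
```

>>> send_rows([
  {"x":2.4,"y":-3.9,"z":0,"rx":0,"ry":0,"rz":0,"jaw":8.8},
  {"x":2.4,"y":-3.9,"z":0,"rx":0,"ry":0,"rz":0,"jaw":8.8},
  {"x":2.4,"y":-3.9,"z":0,"rx":0,"ry":0,"rz":0,"jaw":8.8},
  {"x":2.4,"y":-3.9,"z":0,"rx":0,"ry":0,"rz":0,"jaw":8.8},
  {"x":2.4,"y":-3.9,"z":0,"rx":0,"ry":0,"rz":0,"jaw":8.8},
])

```text
clock: 1.8
tool_pos: [0.5407, -0.0364, 0.2498]
eef_rot: [0.978, 0.207, 0.0, 0.0]
contact_force: [0.6, 0.4, 1.4]
opening: 0.995
finger_force: 0.0
```

>>> send_rows([
  {"x":2.4,"y":-3.9,"z":0,"rx":0,"ry":0,"rz":0,"jaw":8.8},
  {"x":2.4,"y":-3.9,"z":0,"rx":0,"ry":0,"rz":0,"jaw":8.8},
  {"x":2.4,"y":-3.9,"z":0,"rx":0,"ry":0,"rz":0,"jaw":8.8},
  {"x":2.4,"y":-3.9,"z":0,"rx":0,"ry":0,"rz":0,"jaw":8.8},
  {"x":2.4,"y":-3.9,"z":0,"rx":0,"ry":0,"rz":0,"jaw":8.8},
])

```text
clock: 2.3
tool_pos: [0.5712, 0.1906, 0.2498]
eef_rot: [0.978, 0.207, 0.0, 0.0]
contact_force: [0.2, -0.2, 0.2]
opening: 1.0
finger_force: 0.0
```

>>> send_rows([
  {"x":0,"y":0,"z":0,"rx":0,"ry":-0.13,"rz":0,"jaw":8.8},
  {"x":0,"y":0,"z":0,"rx":0,"ry":-0.13,"rz":0,"jaw":8.8},
  {"x":0,"y":0,"z":0,"rx":0,"ry":-0.13,"rz":0,"jaw":8.8},
  {"x":0,"y":0,"z":0,"rx":0,"ry":-0.13,"rz":0,"jaw":8.8},
  {"x":0,"y":0,"z":0,"rx":0,"ry":-0.13,"rz":0,"jaw":8.8},
])

```text
clock: 2.8
tool_pos: [0.5715, 0.1889, 0.2503]
eef_rot: [0.926, 0.196, -0.314, 0.067]
contact_force: [-0.0, -0.3, -0.5]
opening: 1.0
finger_force: 0.0
```

```bash
python3 -c "
from h import *
todo([.5475,.3005,.13])"
```

```text
t 2.8 p [0.5715 0.1889 0.2503] F [-0.03 -0.26 -0.49] ff 0.0 op 88.1 q [-0.38  1.01 -0.05  0.99  0.04  1.8  -1.58]
[[ 0.726  0.406 -0.556]
 [ 0.322 -0.914 -0.247]
 [-0.608  0.    -0.794]]
tool shift cm [  9.16 -11.17   8.13]
```

>>> send_rows([
  {"x":1.5,"y":-2.24,"z":1.7,"rx":0,"ry":0,"rz":0,"jaw":8.8},
  {"x":1.5,"y":-2.24,"z":1.7,"rx":0,"ry":0,"rz":0,"jaw":8.8},
  {"x":1.5,"y":-2.24,"z":1.7,"rx":0,"ry":0,"rz":0,"jaw":8.8},
  {"x":1.5,"y":-2.24,"z":1.7,"rx":0,"ry":0,"rz":0,"jaw":8.8},
  {"x":1.5,"y":-2.24,"z":1.7,"rx":0,"ry":0,"rz":0,"jaw":8.8},
])

```text
clock: 3.3
tool_pos: [0.5328, 0.2955, 0.1353]
eef_rot: [0.927, 0.196, -0.312, 0.066]
contact_force: [-0.2, 0.3, 0.8]
opening: 0.995
finger_force: 0.0
```

```bash
python3 -c "
from h import *
todo([.4656,.264,.0386])
snap('side','side2.png')"
```

```text
t 3.3 p [0.5328 0.2955 0.1353] F [-0.18  0.28  0.78] ff 0.0 op 87.6 q [-0.51  1.14 -0.08  1.02 -0.02  1.62 -1.72]
[[ 0.728  0.406 -0.553]
 [ 0.323 -0.914 -0.246]
 [-0.605  0.    -0.796]]
tool shift cm [-0.06  0.15 12.19]
```

View pics/side2.png

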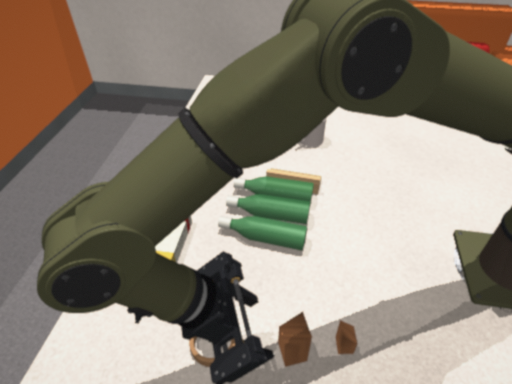

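The open gripper at (235,320) is tilted and faces the standing chock at (295,340). The tape at (205,350) is clear below it. Advance and close.

>>> send_rows([
  {"x":0,"y":0.1,"z":2.5,"rx":0,"ry":0,"rz":0,"jaw":8.8},
  {"x":0,"y":0,"z":2.5,"rx":0,"ry":0,"rz":0,"jaw":8.8},
  {"x":0,"y":0,"z":2.5,"rx":0,"ry":0,"rz":0,"jaw":8.8},
  {"x":0,"y":0,"z":2.5,"rx":0,"ry":0,"rz":0,"jaw":8.8},
  {"x":0,"y":0,"z":2.2,"rx":0,"ry":0,"rz":0,"jaw":8.8},
])

```text
clock: 3.85
tool_pos: [0.4659, 0.2628, 0.039]
eef_rot: [0.927, 0.196, -0.312, 0.066]
contact_force: [0.3, 0.4, -0.8]
opening: 0.996
finger_force: 0.0
```

>>> send_rows([
  {"x":0,"y":0,"z":0,"rx":0,"ry":0,"rz":0,"jaw":7.5},
  {"x":0,"y":0,"z":0,"rx":0,"ry":0,"rz":0,"jaw":6.5},
  {"x":0,"y":0,"z":0,"rx":0,"ry":0,"rz":0,"jaw":5.8},
  {"x":0,"y":0,"z":0,"rx":0,"ry":0,"rz":0,"jaw":5.4},
  {"x":0,"y":0,"z":0,"rx":0,"ry":0,"rz":0,"jaw":4.8},
], grip_force=25)

```text
clock: 4.35
tool_pos: [0.4669, 0.2641, 0.0401]
eef_rot: [0.927, 0.197, -0.312, 0.066]
contact_force: [0.2, 1.2, 0.2]
opening: 0.568
finger_force: 0.5
```

>>> send_rows([
  {"x":0,"y":0,"z":0,"rx":0,"ry":0,"rz":0,"jaw":4},
  {"x":0,"y":0,"z":0,"rx":0,"ry":0,"rz":0,"jaw":4},
  {"x":0,"y":0,"z":0,"rx":0,"ry":0,"rz":0,"jaw":4},
  {"x":0,"y":0,"z":0,"rx":0,"ry":0,"rz":0,"jaw":4},
  {"x":0,"y":0,"z":0,"rx":0,"ry":0,"rz":0,"jaw":4},
])

```text
clock: 4.85
tool_pos: [0.4669, 0.2641, 0.0401]
eef_rot: [0.927, 0.197, -0.312, 0.066]
contact_force: [2.3, 1.8, 5.4]
opening: 0.566
finger_force: 25.0
```

```bash
python3 -c "
from h import *
st()"
```

```text
t 4.85 p [0.4669 0.2641 0.0401] F [2.26 1.77 5.44] ff 25.0 op 49.9 q [-0.51  1.17 -0.09  1.33 -0.01  1.29 -1.72]
[[ 0.729  0.406 -0.552]
 [ 0.324 -0.914 -0.245]
 [-0.604 -0.    -0.797]]
```

>>> send_rows([
  {"x":-1.2,"y":0,"z":-1.6,"rx":0,"ry":0,"rz":0,"jaw":4},
  {"x":-1.2,"y":0,"z":-1.6,"rx":0,"ry":0,"rz":0,"jaw":4},
  {"x":-1.2,"y":0,"z":-1.6,"rx":0,"ry":0,"rz":0,"jaw":4},
  {"x":-1.2,"y":0,"z":-1.6,"rx":0,"ry":0,"rz":0,"jaw":4},
  {"x":-1.2,"y":0,"z":-1.6,"rx":0,"ry":0,"rz":0,"jaw":4},
])

```text
clock: 5.35
tool_pos: [0.467, 0.2638, 0.1418]
eef_rot: [0.927, 0.197, -0.312, 0.066]
contact_force: [-0.5, 0.4, -1.4]
opening: 0.565
finger_force: 25.0
```

>>> send_rows([
  {"x":0,"y":0,"z":0,"rx":0,"ry":0.13,"rz":0,"jaw":4},
  {"x":0,"y":0,"z":0,"rx":0,"ry":0.13,"rz":0,"jaw":4},
  {"x":0,"y":0,"z":0,"rx":0,"ry":0.13,"rz":0,"jaw":4},
  {"x":0,"y":0,"z":0,"rx":0,"ry":0.13,"rz":0,"jaw":4},
  {"x":0,"y":0,"z":0,"rx":0,"ry":0.13,"rz":0,"jaw":4},
])

```text
clock: 5.85
tool_pos: [0.4672, 0.2639, 0.1418]
eef_rot: [0.978, 0.207, 0.004, -0.001]
contact_force: [-0.6, 1.2, -2.6]
opening: 0.569
finger_force: 25.0
```

>>> send_rows([
  {"x":0,"y":0,"z":0,"rx":0,"ry":0,"rz":-0.13,"jaw":4},
  {"x":0,"y":0,"z":0,"rx":0,"ry":0,"rz":-0.13,"jaw":4},
  {"x":0,"y":0,"z":0,"rx":0,"ry":0,"rz":-0.13,"jaw":4},
  {"x":0,"y":0,"z":0,"rx":0,"ry":0,"rz":-0.13,"jaw":4},
  {"x":0,"y":0,"z":0,"rx":0,"ry":0,"rz":-0.13,"jaw":4},
])

```text
clock: 6.35
tool_pos: [0.4669, 0.2634, 0.1409]
eef_rot: [0.86, 0.511, 0.0, 0.001]
contact_force: [0.2, -0.3, -2.0]
opening: 0.565
finger_force: 25.0
```

Run:
```python
from h import *
st()
# stop face: refine from first top picture; long left edge of wood mask
t=snap('top')
t['img']=cv2.cvtColor(cv2.imread('pics/top1.png'),cv2.COLOR_BGR2RGB)
hsv=cv2.cvtColor(t['img'],cv2.COLOR_RGB2HSV); m=cv2.inRange(hsv,(8,70,80),(20,255,255)); m[:,:300]=0;m[:,340:]=0
for side in(0,1):
    e=[]
    for v in range(188,236):
        x=np.where(m[v])[0]
        if len(x): e.append((v,(x.min(),x.max()+1)[side]))
    e=np.array(e); k=cv2.fitLine(e[:,::-1].astype(np.float32),cv2.DIST_HUBER,0,.01,.01).ravel()
    f=lambda v:k[2]+k[0]/k[1]*(v-k[3])
    z=.055 if side==0 else .014
    P=[plane(t,f(v),v,z) for v in(188,235)]; d=P[0]-P[1]
    print(side,P[0].round(4),P[1].round(4),np.degrees(np.arctan2(d[1],d[0])))
ys=np.where(m.any(1))[0];print(ys.min(),ys.max())
cv2.imwrite('pics/stop.png',cv2.resize(cv2.imread('pics/top1.png')[145:255,215:345],(780,660)[:2] and (708,600),interpolation=cv2.INTER_CUBIC))
```

```text
t 6.35 p [0.4669 0.2634 0.1409] F [ 0.16 -0.34 -1.96] ff 25.0 op 49.8 q [-0.47  0.74 -0.21  1.93  0.31  0.5  -1.4 ]
[[ 0.478  0.879  0.001]
 [ 0.879 -0.478 -0.001]
 [-0.     0.001 -1.   ]]
0 [ 0.5738 -0.1942  0.055 ] [ 0.45   -0.1858  0.055 ] -3.8717100934697144
1 [ 0.5767 -0.2603  0.014 ] [ 0.4482 -0.2504  0.014 ] -4.446637317649183
181 239
```

View pics/stop.png

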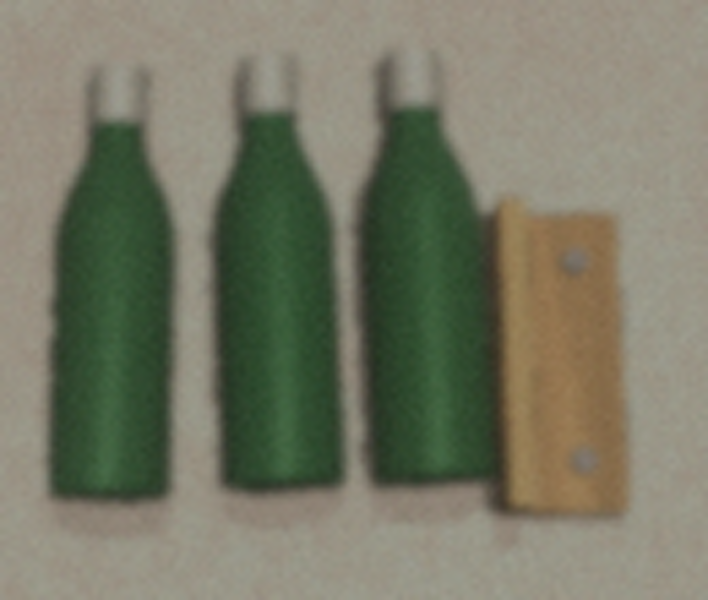

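>>> send_rows([
  {"x":-0.7,"y":1.3,"z":0,"rx":0,"ry":0,"rz":-0.085,"jaw":4},
  {"x":-0.7,"y":1.3,"z":0,"rx":0,"ry":0,"rz":-0.085,"jaw":4},
  {"x":-0.7,"y":1.3,"z":0,"rx":0,"ry":0,"rz":-0.085,"jaw":4},
  {"x":-0.7,"y":1.3,"z":0,"rx":0,"ry":0,"rz":-0.085,"jaw":4},
  {"x":-0.7,"y":1.3,"z":0,"rx":0,"ry":0,"rz":-0.085,"jaw":4},
])

```text
clock: 6.9
tool_pos: [0.5168, 0.2087, 0.1405]
eef_rot: [0.734, 0.679, -0.0, 0.001]
contact_force: [-0.0, 0.3, -0.4]
opening: 0.567
finger_force: 25.0
```

>>> send_rows([
  {"x":0,"y":0,"z":0,"rx":0,"ry":0.12,"rz":0,"jaw":4},
  {"x":0,"y":0,"z":0,"rx":0,"ry":0.12,"rz":0,"jaw":4},
  {"x":0,"y":0,"z":0,"rx":0,"ry":0.12,"rz":0,"jaw":4},
  {"x":0,"y":0,"z":0,"rx":0,"ry":0.12,"rz":0,"jaw":4},
  {"x":0,"y":0,"z":0,"rx":0,"ry":0.12,"rz":0,"jaw":4},
])

```text
clock: 7.4
tool_pos: [0.517, 0.2085, 0.1406]
eef_rot: [0.702, 0.648, 0.218, -0.2]
contact_force: [0.6, 0.1, -3.5]
opening: 0.564
finger_force: 25.0
```

>>> send_rows([
  {"x":0,"y":0,"z":0,"rx":0,"ry":0.1,"rz":0,"jaw":4},
  {"x":0,"y":0,"z":0,"rx":0,"ry":0.1,"rz":0,"jaw":4},
  {"x":0,"y":0,"z":0,"rx":0,"ry":0.1,"rz":0,"jaw":4},
  {"x":0,"y":0,"z":0,"rx":0,"ry":0.02,"rz":0,"jaw":4},
  {"x":0,"y":0,"z":0,"rx":0,"ry":0,"rz":0,"jaw":4},
])

```text
clock: 7.9
tool_pos: [0.5164, 0.2087, 0.1385]
eef_rot: [0.659, 0.607, 0.325, -0.302]
contact_force: [0.2, -0.1, -1.6]
opening: 0.565
finger_force: 25.0
```

```bash
python3 -c "
from h import *
todo([.52,.21,.05])
s=snap('side','side3.png')"
```

```text
t 7.9 p [0.5164 0.2087 0.1385] F [ 0.22 -0.08 -1.64] ff 25.0 op 49.8 q [ 0.58  1.22 -1.09  2.05  0.46  0.14 -0.5 ]
[[ 0.051  0.997  0.062]
 [ 0.605 -0.08   0.792]
 [ 0.794 -0.003 -0.607]]
tool shift cm [-6.93  0.37  5.5 ]
```

View pics/side3.png

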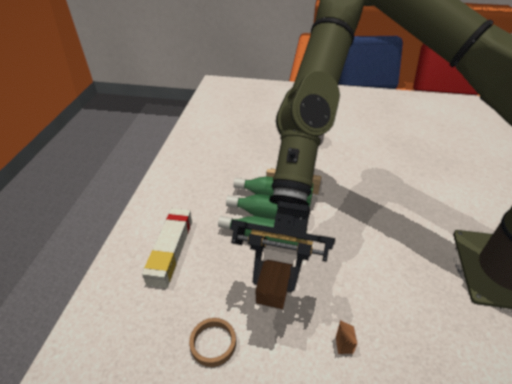

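The side view shows the chock held level with its heel towards the camera at (275,285). It is clear of the tape (213,340) and the small block (346,338). Lower it.

>>> send_rows([
  {"x":-1.7,"y":0,"z":1.3,"rx":0,"ry":0,"rz":0,"jaw":4},
  {"x":-1.7,"y":0,"z":1.3,"rx":0,"ry":0,"rz":0,"jaw":4},
  {"x":-1.7,"y":0,"z":1.3,"rx":0,"ry":0,"rz":0,"jaw":4},
  {"x":-1.7,"y":0,"z":1.3,"rx":0,"ry":0,"rz":0,"jaw":4},
  {"x":-1.7,"y":0,"z":1.3,"rx":0,"ry":0,"rz":0,"jaw":4},
])

```text
clock: 8.45
tool_pos: [0.5173, 0.2111, 0.0331]
eef_rot: [0.657, 0.61, 0.325, -0.3]
contact_force: [-0.7, -0.2, -2.4]
opening: 0.567
finger_force: 25.0
```

>>> send_rows([
  {"x":-0.16,"y":0,"z":0.12,"rx":0,"ry":0,"rz":0,"jaw":4},
  {"x":-0.16,"y":0,"z":0.12,"rx":0,"ry":0,"rz":0,"jaw":4},
  {"x":-0.16,"y":0,"z":0.12,"rx":0,"ry":0,"rz":0,"jaw":4},
  {"x":0,"y":0,"z":0,"rx":0,"ry":0,"rz":0,"jaw":4},
  {"x":0,"y":0,"z":0,"rx":0,"ry":0,"rz":0,"jaw":4},
])

```text
clock: 8.95
tool_pos: [0.5168, 0.2101, 0.0274]
eef_rot: [0.658, 0.609, 0.326, -0.301]
contact_force: [-0.2, 0.7, -0.8]
opening: 0.565
finger_force: 25.0
```

```bash
python3 -c "
from h import *
st()"
```

```text
t 8.95 p [0.5168 0.2101 0.0274] F [-0.23  0.72 -0.77] ff 25.0 op 49.8 q [ 0.54  1.4  -0.96  2.    0.68  0.04 -0.54]
[[ 0.046  0.997  0.063]
 [ 0.604 -0.078  0.793]
 [ 0.796  0.001 -0.606]]
```

>>> send_rows([
  {"x":-0.16,"y":0,"z":0.12,"rx":0,"ry":0,"rz":0,"jaw":4},
  {"x":-0.16,"y":0,"z":0.12,"rx":0,"ry":0,"rz":0,"jaw":4},
  {"x":-0.16,"y":0,"z":0.12,"rx":0,"ry":0,"rz":0,"jaw":4},
  {"x":0,"y":0,"z":0,"rx":0,"ry":0,"rz":0,"jaw":4},
  {"x":0,"y":0,"z":0,"rx":0,"ry":0,"rz":0,"jaw":4},
])

```text
clock: 9.45
tool_pos: [0.5164, 0.21, 0.0204]
eef_rot: [0.658, 0.608, 0.326, -0.302]
contact_force: [-0.2, 0.1, -1.4]
opening: 0.566
finger_force: 25.0
```

```bash
python3 -c "
from h import *
st()
s=snap('side')['img'];cv2.imwrite('pics/s4.png',cv2.resize(cv2.cvtColor(s,4)[190:340,200:400],(800,600),interpolation=2))"
```

```text
t 9.45 p [0.5164 0.21   0.0204] F [-0.22  0.14 -1.42] ff 25.0 op 49.8 q [ 0.54  1.41 -0.95  2.    0.76  0.04 -0.61]
[[ 0.047  0.997  0.062]
 [ 0.604 -0.078  0.793]
 [ 0.796 -0.    -0.606]]
```

View pics/s4.png

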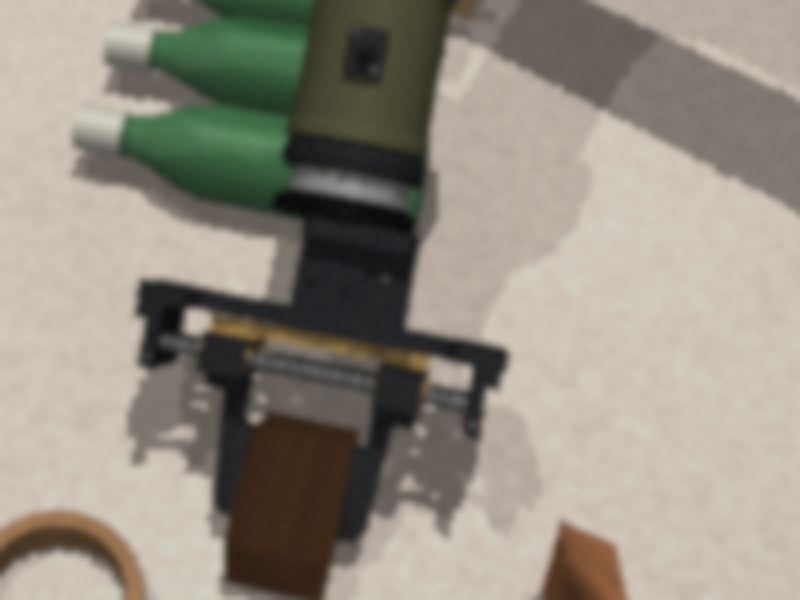

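The crop shows the chock nearly level just above the table (heel at (280,590) in the crop), with the bottles still clear of the wrist. The force shows no contact yet, so go on slowly.

>>> send_rows([
  {"x":-0.08,"y":0,"z":0.06,"rx":0,"ry":0,"rz":0,"jaw":4},
  {"x":-0.08,"y":0,"z":0.06,"rx":0,"ry":0,"rz":0,"jaw":4},
  {"x":0,"y":0,"z":0,"rx":0,"ry":0,"rz":0,"jaw":4},
  {"x":0,"y":0,"z":0,"rx":0,"ry":0,"rz":0,"jaw":4},
  {"x":0,"y":0,"z":0,"rx":0,"ry":0,"rz":0,"jaw":4},
])

```text
clock: 10.0
tool_pos: [0.5165, 0.21, 0.0186]
eef_rot: [0.658, 0.608, 0.326, -0.301]
contact_force: [-0.6, 0.5, -1.5]
opening: 0.565
finger_force: 25.0
```

>>> send_rows([
  {"x":-0.08,"y":0,"z":0.06,"rx":0,"ry":0,"rz":0,"jaw":4},
  {"x":-0.08,"y":0,"z":0.06,"rx":0,"ry":0,"rz":0,"jaw":4},
  {"x":0,"y":0,"z":0,"rx":0,"ry":0,"rz":0,"jaw":4},
  {"x":0,"y":0,"z":0,"rx":0,"ry":0,"rz":0,"jaw":4},
  {"x":0,"y":0,"z":0,"rx":0,"ry":0,"rz":0,"jaw":4},
])

```text
clock: 10.5
tool_pos: [0.5167, 0.2106, 0.0179]
eef_rot: [0.657, 0.608, 0.327, -0.302]
contact_force: [-0.4, -2.7, 5.3]
opening: 0.563
finger_force: 25.0
```

>>> send_rows([
  {"x":0,"y":0,"z":0,"rx":0,"ry":0,"rz":0,"jaw":5.2},
  {"x":0,"y":0,"z":0,"rx":0,"ry":0,"rz":0,"jaw":5.7},
  {"x":0,"y":0,"z":0,"rx":0,"ry":0,"rz":0,"jaw":6.4},
  {"x":0,"y":0,"z":0,"rx":0,"ry":0,"rz":0,"jaw":7.2},
  {"x":0,"y":0,"z":0,"rx":0,"ry":0,"rz":0,"jaw":8},
])

```text
clock: 11.0
tool_pos: [0.5164, 0.2099, 0.0164]
eef_rot: [0.658, 0.608, 0.326, -0.301]
contact_force: [0.3, -0.5, -0.5]
opening: 0.882
finger_force: 0.0
```

>>> send_rows([
  {"x":0,"y":0,"z":0,"rx":0,"ry":0,"rz":0,"jaw":8.4},
  {"x":0.8,"y":0,"z":-0.6,"rx":0,"ry":0,"rz":0,"jaw":8.4},
  {"x":1.6,"y":0,"z":-1.2,"rx":0,"ry":0,"rz":0,"jaw":8.4},
  {"x":2.4,"y":0,"z":-1.8,"rx":0,"ry":0,"rz":0,"jaw":8.4},
  {"x":2.4,"y":0,"z":-1.8,"rx":0,"ry":0,"rz":0,"jaw":8.4},
])

```text
clock: 11.5
tool_pos: [0.5161, 0.2108, 0.108]
eef_rot: [0.658, 0.609, 0.326, -0.302]
contact_force: [0.2, 0.2, 0.3]
opening: 0.951
finger_force: 0.0
```

>>> send_rows([
  {"x":1.6,"y":0,"z":-1.2,"rx":0,"ry":-0.1,"rz":0,"jaw":8.4},
  {"x":0,"y":0,"z":0,"rx":0,"ry":-0.14,"rz":0,"jaw":8.4},
  {"x":0,"y":0,"z":0,"rx":0,"ry":-0.14,"rz":0,"jaw":8.4},
  {"x":0,"y":0,"z":0,"rx":0,"ry":-0.14,"rz":0,"jaw":8.4},
  {"x":0,"y":0,"z":0,"rx":0,"ry":-0.14,"rz":0,"jaw":8.4},
])

```text
clock: 12.0
tool_pos: [0.5166, 0.211, 0.1288]
eef_rot: [0.728, 0.674, 0.095, -0.085]
contact_force: [0.1, 0.1, -0.7]
opening: 0.957
finger_force: 0.0
```

>>> send_rows([
  {"x":0,"y":0,"z":0,"rx":0,"ry":-0.13,"rz":0,"jaw":8.4},
  {"x":0,"y":0,"z":0,"rx":0,"ry":-0.13,"rz":0,"jaw":8.4},
  {"x":0,"y":0,"z":0,"rx":0,"ry":0,"rz":0,"jaw":8.4},
  {"x":0,"y":0,"z":0,"rx":0,"ry":0,"rz":0,"jaw":8.4},
  {"x":0,"y":0,"z":0,"rx":0,"ry":0,"rz":0,"jaw":8.4},
])

```text
clock: 12.5
tool_pos: [0.5162, 0.2079, 0.1259]
eef_rot: [0.735, 0.678, -0.001, -0.0]
contact_force: [-0.9, -1.0, 0.1]
opening: 0.953
finger_force: 0.0
```

```bash
python3 -c "
from h import *
st()
t=snap('top');s=snap('side')
a=cv2.resize(cv2.cvtColor(t['img'],4)[160:280,100:260],(400,300),interpolation=2)
b=cv2.resize(cv2.cvtColor(s['img'],4)[220:370,200:400],(400,300),interpolation=2)
cv2.imwrite('pics/c5.png',np.hstack([a,b]))"
```

```text
t 12.5 p [0.5162 0.2079 0.1259] F [-0.87 -1.01  0.14] ff 0.0 op 84.0 q [-0.19  0.82 -0.48  1.87  0.62  0.61 -1.14]
[[ 0.081  0.997 -0.002]
 [ 0.997 -0.081 -0.   ]
 [-0.001 -0.002 -1.   ]]
```

View pics/c5.png

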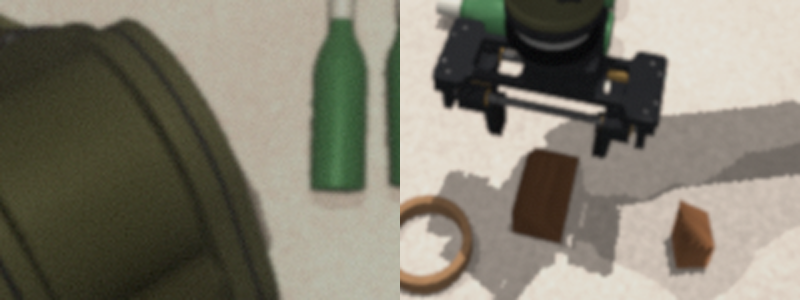

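The right half shows the chock lying free at side (270,318) between the tape and the small block, with the gripper clear above it. I check that it lies flat by projecting the expected pose.

Run:
```python
from h import *
s=snap('side'); u=np.array([.077,.997,0]);w=np.array([.997,-.077,0]);h=np.array([.520,.250,0])
for n,p in(('heel bot L',h+w*.025),('heel bot R',h-w*.025),('top toe-end L',h-.063*u+w*.025+[0,0,.044]),('R',h-.063*u-w*.025+[0,0,.044])): print(n,np.round(proj(s,p),1))
for a,b,z in((257.5,335,0),(281,341.5,0),(263.5,294,.044),(289,299,.044)): print(plane(s,a,b,z).round(4))
```

```text
heel bot L [256.2 335.9]
heel bot R [280.8 341.6]
top toe-end L [263.7 296.8]
R [287.9 302. ]
[0.5427 0.2459 0.    ]
[0.4948 0.2516 0.    ]
[0.5415 0.1789 0.044 ]
[0.4888 0.182  0.044 ]
```

>>> send_rows([
  {"x":0.15,"y":0,"z":2.5,"rx":0,"ry":0,"rz":0,"jaw":8.4},
  {"x":0.15,"y":0,"z":2.5,"rx":0,"ry":0,"rz":0,"jaw":8.4},
  {"x":0.15,"y":0,"z":2.5,"rx":0,"ry":0,"rz":0,"jaw":8.4},
  {"x":0.15,"y":0,"z":2,"rx":0,"ry":0,"rz":0,"jaw":8.4},
  {"x":0.15,"y":0,"z":1.3,"rx":0,"ry":0,"rz":0,"jaw":8.4},
])

```text
clock: 13.15
tool_pos: [0.5167, 0.2166, 0.0168]
eef_rot: [0.735, 0.678, -0.001, -0.0]
contact_force: [1.0, -0.6, 0.7]
opening: 0.954
finger_force: 0.0
```

>>> send_rows([
  {"x":0,"y":0,"z":0,"rx":0,"ry":0,"rz":0,"jaw":7.5},
  {"x":0,"y":0,"z":0,"rx":0,"ry":0,"rz":0,"jaw":6.5},
  {"x":0,"y":0,"z":0,"rx":0,"ry":0,"rz":0,"jaw":5.8},
  {"x":0,"y":0,"z":0,"rx":0,"ry":0,"rz":0,"jaw":5.4},
  {"x":0,"y":0,"z":0,"rx":0,"ry":0,"rz":0,"jaw":4.8},
], grip_force=15)

```text
clock: 13.65
tool_pos: [0.5175, 0.2183, 0.0193]
eef_rot: [0.734, 0.679, 0.001, 0.0]
contact_force: [1.2, 0.2, 2.2]
opening: 0.563
finger_force: 15.0
```

>>> send_rows([
  {"x":0,"y":0,"z":0,"rx":0,"ry":0,"rz":0,"jaw":4.4},
  {"x":0,"y":0,"z":0,"rx":0,"ry":0,"rz":0,"jaw":4.4},
  {"x":0,"y":0,"z":0,"rx":0,"ry":0,"rz":0,"jaw":4.4},
  {"x":0,"y":0,"z":0,"rx":0,"ry":0,"rz":0,"jaw":4.4},
  {"x":0,"y":0,"z":0,"rx":0,"ry":0,"rz":0,"jaw":4.4},
])

```text
clock: 14.15
tool_pos: [0.5176, 0.2183, 0.0193]
eef_rot: [0.734, 0.679, 0.001, 0.0]
contact_force: [-0.4, -0.6, 5.0]
opening: 0.566
finger_force: 15.0
```

```bash
python3 -c "
from h import *
st()
t=snap('side');print(*[np.round(proj(t,p),1) for p in ((.53,0,.03),(.52,.25,.044))])"
```

```text
t 14.15 p [0.5176 0.2183 0.0193] F [-0.37 -0.65  5.  ] ff 15.0 op 49.9 q [-0.29  0.98 -0.32  1.88  0.75  0.4  -1.26]
[[ 0.078  0.997  0.001]
 [ 0.997 -0.078  0.   ]
 [ 0.     0.001 -1.   ]]
[280.  233.4] [268.7 328. ]
```

>>> send_rows([
  {"x":-1.5,"y":0.5,"z":0,"rx":0,"ry":0,"rz":0,"jaw":4.4},
  {"x":-2,"y":0.7,"z":0,"rx":0,"ry":0,"rz":0,"jaw":4.4},
  {"x":-2,"y":0.7,"z":0,"rx":0,"ry":0,"rz":0,"jaw":4.4},
  {"x":-2,"y":0.7,"z":0,"rx":0,"ry":0,"rz":0,"jaw":4.4},
  {"x":-1.5,"y":0.4,"z":0,"rx":0,"ry":0,"rz":0,"jaw":4.4},
])

```text
clock: 14.7
tool_pos: [0.5412, 0.1258, 0.0193]
eef_rot: [0.734, 0.679, 0.002, -0.0]
contact_force: [-0.2, 3.2, 5.2]
opening: 0.565
finger_force: 15.0
```

```bash
python3 -c "
from h import *
st()
t=snap('top','top6.png');
cv2.imwrite('pics/c6.png',cv2.resize(cv2.cvtColor(t['img'],4)[140:260,180:340],(800,600),interpolation=2))"
```

```text
t 14.7 p [0.5412 0.1258 0.0193] F [-0.22  3.18  5.15] ff 15.0 op 49.8 q [-0.11  0.98 -0.33  1.9   0.79  0.39 -1.14]
[[ 0.079  0.997  0.002]
 [ 0.997 -0.079  0.003]
 [ 0.003  0.002 -1.   ]]
```

View pics/c6.png

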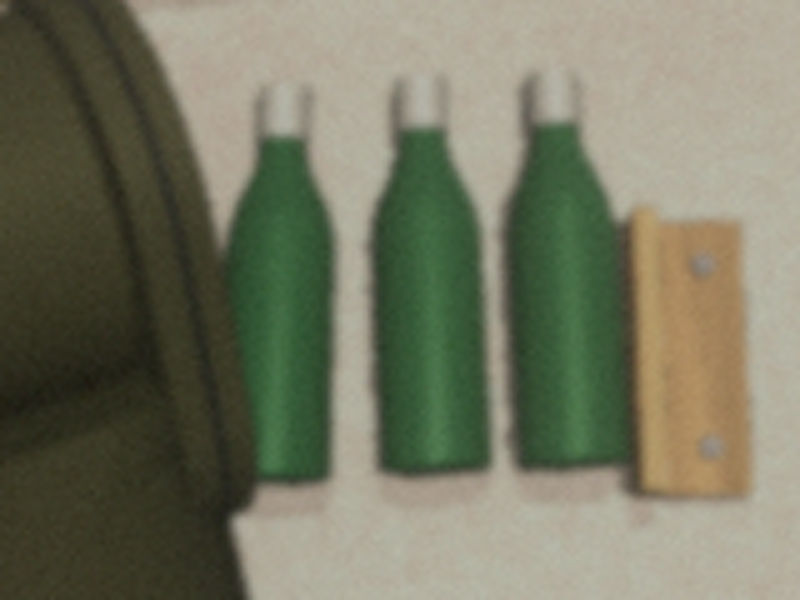

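The row is undisturbed: three bottles with gaps, stop at (690,350) in the crop. The chock is hidden under the wrist. Advance in measured steps.

>>> send_rows([
  {"x":-0.8,"y":0,"z":0,"rx":0,"ry":0,"rz":0,"jaw":4.4},
  {"x":-0.8,"y":0,"z":0,"rx":0,"ry":0,"rz":0,"jaw":4.4},
  {"x":-0.8,"y":0,"z":0,"rx":0,"ry":0,"rz":0,"jaw":4.4},
  {"x":-0.6,"y":0,"z":0,"rx":0,"ry":0,"rz":0,"jaw":4.4},
  {"x":-0.4,"y":0,"z":0,"rx":0,"ry":0,"rz":0,"jaw":4.4},
])

```text
clock: 15.25
tool_pos: [0.5383, 0.0931, 0.0192]
eef_rot: [0.734, 0.679, 0.002, -0.0]
contact_force: [0.9, 3.8, 6.1]
opening: 0.566
finger_force: 15.0
```

>>> send_rows([
  {"x":-0.3,"y":0,"z":0,"rx":0,"ry":0,"rz":0,"jaw":4.4},
  {"x":-0.3,"y":0,"z":0,"rx":0,"ry":0,"rz":0,"jaw":4.4},
  {"x":-0.3,"y":0,"z":0,"rx":0,"ry":0,"rz":0,"jaw":4.4},
  {"x":-0.3,"y":0,"z":0,"rx":0,"ry":0,"rz":0,"jaw":4.4},
  {"x":-0.3,"y":0,"z":0,"rx":0,"ry":0,"rz":0,"jaw":4.4},
])

```text
clock: 15.75
tool_pos: [0.5371, 0.0789, 0.0193]
eef_rot: [0.734, 0.679, 0.002, -0.0]
contact_force: [0.9, 4.4, 7.2]
opening: 0.567
finger_force: 15.0
```

>>> send_rows([
  {"x":-0.3,"y":0,"z":0,"rx":0,"ry":0,"rz":0,"jaw":4.4},
  {"x":-0.3,"y":0,"z":0,"rx":0,"ry":0,"rz":0,"jaw":4.4},
  {"x":-0.3,"y":0,"z":0,"rx":0,"ry":0,"rz":0,"jaw":4.4},
  {"x":-0.3,"y":0,"z":0,"rx":0,"ry":0,"rz":0,"jaw":4.4},
  {"x":-0.2,"y":0,"z":0,"rx":0,"ry":0,"rz":0,"jaw":4.4},
])

```text
clock: 16.25
tool_pos: [0.536, 0.0646, 0.0193]
eef_rot: [0.734, 0.679, 0.002, -0.0]
contact_force: [-0.2, 4.2, 7.5]
opening: 0.562
finger_force: 15.0
```

```bash
cat > row.py <<'E'
from h import *
st()
t=snap('top'); hsv=cv2.cvtColor(t['img'],cv2.COLOR_RGB2HSV); m=cv2.inRange(hsv,(40,80,20),(90,255,255))
# caps/necks + body edges: green runs per row
for v in (185,200,215,228):
    x=np.where(m[v,180:320])[0]+180
    if len(x): print(v,[(int(r[0]),int(r[-1])+1) for r in np.split(x,np.where(np.diff(x)>1)[0]+1) if len(r)>3])
E
python3 row.py
```

```text
t 16.25 p [0.536  0.0646 0.0193] F [-0.19  4.17  7.54] ff 15.0 op 49.5 q [-0.02  0.97 -0.32  1.95  0.84  0.35 -1.08]
[[ 0.077  0.997  0.003]
 [ 0.997 -0.077  0.003]
 [ 0.003  0.002 -1.   ]]
185 [(265, 274), (283, 302)]
200 [(266, 275), (284, 304)]
215 [(266, 276), (284, 305)]
228 [(267, 277), (285, 306)]
```

>>> send_rows([
  {"x":-0.2,"y":0,"z":0,"rx":0,"ry":0,"rz":0,"jaw":4.4},
  {"x":-0.2,"y":0,"z":0,"rx":0,"ry":0,"rz":0,"jaw":4.4},
  {"x":-0.2,"y":0,"z":0,"rx":0,"ry":0,"rz":0,"jaw":4.4},
  {"x":-0.2,"y":0,"z":0,"rx":0,"ry":0,"rz":0,"jaw":4.4},
  {"x":-0.2,"y":0,"z":0,"rx":0,"ry":0,"rz":0,"jaw":4.4},
])

```text
clock: 16.8
tool_pos: [0.5353, 0.0551, 0.0193]
eef_rot: [0.734, 0.679, 0.002, -0.0]
contact_force: [0.5, 4.7, 7.5]
opening: 0.565
finger_force: 15.0
```

```bash
python3 row.py
```

```text
t 16.8 p [0.5353 0.0551 0.0193] F [0.54 4.69 7.47] ff 15.0 op 49.8 q [ 0.    0.97 -0.32  1.96  0.84  0.35 -1.07]
[[ 0.077  0.997  0.003]
 [ 0.997 -0.077  0.004]
 [ 0.004  0.002 -1.   ]]
185 [(272, 277), (284, 302)]
200 [(273, 278), (284, 303)]
215 [(273, 279), (284, 304)]
228 [(274, 279), (285, 305)]
```

>>> send_rows([
  {"x":-0.2,"y":0,"z":0,"rx":0,"ry":0,"rz":0,"jaw":4.4},
  {"x":-0.2,"y":0,"z":0,"rx":0,"ry":0,"rz":0,"jaw":4.4},
  {"x":-0.2,"y":0,"z":0,"rx":0,"ry":0,"rz":0,"jaw":4.4},
  {"x":-0.15,"y":0,"z":0,"rx":0,"ry":0,"rz":0,"jaw":4.4},
  {"x":-0.15,"y":0,"z":0,"rx":0,"ry":0,"rz":0,"jaw":4.4},
])

```text
clock: 17.35
tool_pos: [0.5346, 0.0464, 0.0192]
eef_rot: [0.734, 0.679, 0.003, -0.001]
contact_force: [1.1, 5.0, 6.6]
opening: 0.562
finger_force: 15.0
```

```bash
python3 row.py
```

```text
t 17.35 p [0.5346 0.0464 0.0192] F [1.12 5.02 6.57] ff 15.01 op 49.5 q [ 0.02  0.97 -0.31  1.96  0.85  0.34 -1.06]
[[ 0.077  0.997  0.003]
 [ 0.997 -0.077  0.004]
 [ 0.005  0.002 -1.   ]]
185 [(282, 302)]
200 [(280, 304)]
215 [(280, 305)]
228 [(280, 305)]
```

>>> send_rows([
  {"x":-0.1,"y":0,"z":0,"rx":0,"ry":0,"rz":0,"jaw":4.4},
  {"x":-0.1,"y":0,"z":0,"rx":0,"ry":0,"rz":0,"jaw":4.4},
  {"x":-0.1,"y":0,"z":0,"rx":0,"ry":0,"rz":0,"jaw":4.4},
  {"x":-0.1,"y":0,"z":0,"rx":0,"ry":0,"rz":0,"jaw":4.4},
  {"x":-0.1,"y":0,"z":0,"rx":0,"ry":0,"rz":0,"jaw":4.4},
])

```text
clock: 17.9
tool_pos: [0.5343, 0.0429, 0.0193]
eef_rot: [0.733, 0.68, 0.003, -0.001]
contact_force: [0.6, 6.3, 6.1]
opening: 0.563
finger_force: 15.0
```

```bash
python3 row.py
```

```text
t 17.9 p [0.5343 0.0429 0.0193] F [0.64 6.28 6.07] ff 15.01 op 49.6 q [ 0.03  0.97 -0.32  1.96  0.85  0.34 -1.06]
[[ 0.075  0.997  0.003]
 [ 0.997 -0.075  0.007]
 [ 0.007  0.003 -1.   ]]
185 [(283, 304)]
200 [(284, 305)]
215 [(284, 306)]
228 [(284, 307)]
```

>>> send_rows([
  {"x":-0.1,"y":0,"z":0,"rx":0,"ry":0,"rz":0,"jaw":4.4},
  {"x":-0.1,"y":0,"z":0,"rx":0,"ry":0,"rz":0,"jaw":4.4},
  {"x":-0.1,"y":0,"z":0,"rx":0,"ry":0,"rz":0,"jaw":4.4},
  {"x":0,"y":0,"z":0,"rx":0,"ry":0,"rz":0,"jaw":4.4},
  {"x":0,"y":0,"z":0,"rx":0,"ry":0,"rz":0,"jaw":4.4},
])

```text
clock: 18.45
tool_pos: [0.5341, 0.0413, 0.0193]
eef_rot: [0.733, 0.68, 0.004, -0.002]
contact_force: [0.5, 9.8, 5.5]
opening: 0.562
finger_force: 15.0
```

```bash
python3 row.py
```

```text
t 18.45 p [0.5341 0.0413 0.0193] F [0.47 9.8  5.51] ff 15.01 op 49.5 q [ 0.03  0.97 -0.32  1.97  0.85  0.34 -1.05]
[[ 0.074  0.997  0.004]
 [ 0.997 -0.074  0.009]
 [ 0.009  0.003 -1.   ]]
185 [(286, 305)]
200 [(285, 305)]
215 [(285, 306)]
228 [(285, 307)]
```

>>> send_rows([
  {"x":-0.1,"y":0,"z":0,"rx":0,"ry":0,"rz":0,"jaw":4.4},
  {"x":-0.1,"y":0,"z":0,"rx":0,"ry":0,"rz":0,"jaw":4.4},
  {"x":0,"y":0,"z":0,"rx":0,"ry":0,"rz":0,"jaw":4.4},
  {"x":0,"y":0,"z":0,"rx":0,"ry":0,"rz":0,"jaw":4.4},
  {"x":0,"y":0,"z":0,"rx":0,"ry":0,"rz":0,"jaw":4.4},
])

```text
clock: 19.0
tool_pos: [0.5341, 0.0409, 0.0193]
eef_rot: [0.732, 0.681, 0.005, -0.003]
contact_force: [0.5, 12.2, 3.8]
opening: 0.565
finger_force: 15.0
```

```bash
python3 row.py
```

```text
t 19.0 p [0.5341 0.0409 0.0193] F [ 0.47 12.22  3.81] ff 15.01 op 49.8 q [ 0.03  0.97 -0.32  1.97  0.86  0.33 -1.05]
[[ 0.072  0.997  0.004]
 [ 0.997 -0.072  0.011]
 [ 0.011  0.003 -1.   ]]
185 [(286, 305)]
200 [(286, 305)]
215 [(286, 306)]
228 [(286, 307)]
```

>>> send_rows([
  {"x":-0.1,"y":0,"z":0,"rx":0,"ry":0,"rz":0,"jaw":4.4},
  {"x":0,"y":0,"z":0,"rx":0,"ry":0,"rz":0,"jaw":4.4},
  {"x":0,"y":0,"z":0,"rx":0,"ry":0,"rz":0,"jaw":4.4},
  {"x":0,"y":0,"z":0,"rx":0,"ry":0,"rz":0,"jaw":4.4},
  {"x":0,"y":0,"z":0,"rx":0,"ry":0,"rz":0,"jaw":4.4},
])

```text
clock: 19.55
tool_pos: [0.5342, 0.0408, 0.0193]
eef_rot: [0.732, 0.681, 0.006, -0.003]
contact_force: [-0.1, 12.4, 5.1]
opening: 0.565
finger_force: 15.0
```

>>> send_rows([
  {"x":0.1,"y":0,"z":0,"rx":0,"ry":0,"rz":0,"jaw":4.4},
  {"x":0.1,"y":0,"z":0,"rx":0,"ry":0,"rz":0,"jaw":4.4},
  {"x":0.1,"y":0,"z":0,"rx":0,"ry":0,"rz":0,"jaw":4.4},
  {"x":0,"y":0,"z":0,"rx":0,"ry":0,"rz":0,"jaw":4.4},
  {"x":0,"y":0,"z":0,"rx":0,"ry":0,"rz":0,"jaw":4.4},
])

```text
clock: 20.05
tool_pos: [0.5343, 0.0409, 0.0192]
eef_rot: [0.732, 0.681, 0.004, -0.002]
contact_force: [0.5, 8.4, 5.2]
opening: 0.568
finger_force: 15.0
```

```bash
python3 row.py
```

```text
t 20.05 p [0.5343 0.0409 0.0192] F [0.51 8.36 5.16] ff 15.02 op 50.0 q [ 0.03  0.97 -0.32  1.96  0.86  0.34 -1.05]
[[ 0.073  0.997  0.004]
 [ 0.997 -0.073  0.008]
 [ 0.008  0.003 -1.   ]]
185 [(285, 304)]
200 [(285, 305)]
215 [(285, 306)]
228 [(285, 307)]
```

>>> send_rows([
  {"x":0.1,"y":0,"z":0,"rx":0,"ry":0,"rz":0,"jaw":4.4},
  {"x":0.1,"y":0,"z":0,"rx":0,"ry":0,"rz":0,"jaw":4.4},
  {"x":0,"y":0,"z":0,"rx":0,"ry":0,"rz":0,"jaw":4.4},
  {"x":0,"y":0,"z":0,"rx":0,"ry":0,"rz":0,"jaw":4.4},
  {"x":0,"y":0,"z":0,"rx":0,"ry":0,"rz":0,"jaw":4.4},
], grip_force=8)

```text
clock: 20.6
tool_pos: [0.5342, 0.0408, 0.0192]
eef_rot: [0.733, 0.68, 0.003, -0.001]
contact_force: [0.7, 4.5, 6.3]
opening: 0.566
finger_force: 8.0
```

>>> send_rows([
  {"x":0,"y":0,"z":0,"rx":0,"ry":0,"rz":0,"jaw":5.1},
  {"x":0,"y":0,"z":0,"rx":0,"ry":0,"rz":0,"jaw":5.4},
  {"x":0,"y":0,"z":0,"rx":0,"ry":0,"rz":0,"jaw":6},
  {"x":0,"y":0,"z":0,"rx":0,"ry":0,"rz":0,"jaw":6.8},
  {"x":0,"y":0,"z":0,"rx":0,"ry":0,"rz":0,"jaw":7.6},
])

```text
clock: 21.1
tool_pos: [0.5329, 0.0379, 0.0183]
eef_rot: [0.734, 0.679, -0.0, 0.0]
contact_force: [-0.3, 0.0, -0.1]
opening: 0.838
finger_force: 0.0
```

>>> send_rows([
  {"x":0,"y":0,"z":0,"rx":0,"ry":0,"rz":0,"jaw":8},
  {"x":0,"y":0,"z":-1,"rx":0,"ry":0,"rz":0,"jaw":8},
  {"x":0,"y":0,"z":-2,"rx":0,"ry":0,"rz":0,"jaw":8},
  {"x":0,"y":0,"z":-3,"rx":0,"ry":0,"rz":0,"jaw":8},
  {"x":0,"y":0,"z":-4,"rx":0,"ry":0,"rz":0,"jaw":8},
])

```text
clock: 21.6
tool_pos: [0.532, 0.0381, 0.1192]
eef_rot: [0.734, 0.679, -0.001, -0.001]
contact_force: [-0.4, -0.1, 0.1]
opening: 0.906
finger_force: 0.0
```

>>> send_rows([
  {"x":2,"y":0,"z":-4,"rx":0,"ry":0,"rz":0,"jaw":8},
  {"x":3,"y":0,"z":-3,"rx":0,"ry":0,"rz":0,"jaw":8},
  {"x":4,"y":-2,"z":-1,"rx":0,"ry":0,"rz":0,"jaw":8},
  {"x":4,"y":-2,"z":0,"rx":0,"ry":0,"rz":0,"jaw":8},
  {"x":4,"y":-2,"z":0,"rx":0,"ry":0,"rz":0,"jaw":8},
])

```text
clock: 22.1
tool_pos: [0.486, 0.2138, 0.1999]
eef_rot: [0.734, 0.679, 0.001, 0.0]
contact_force: [1.5, 0.4, 0.1]
opening: 0.906
finger_force: 0.0
```

>>> send_rows([
  {"x":4,"y":0,"z":0,"rx":0,"ry":0,"rz":0,"jaw":8},
  {"x":4,"y":0,"z":0,"rx":0,"ry":0,"rz":0,"jaw":8},
  {"x":4,"y":0,"z":0,"rx":0,"ry":0,"rz":0,"jaw":8},
  {"x":0,"y":0,"z":0,"rx":0,"ry":0,"rz":0,"jaw":8},
  {"x":0,"y":0,"z":0,"rx":0,"ry":0,"rz":0,"jaw":8},
])

```text
clock: 22.6
tool_pos: [0.4952, 0.3328, 0.1989]
eef_rot: [0.733, 0.68, -0.0, -0.0]
contact_force: [-0.4, -1.0, 0.0]
opening: 0.905
finger_force: 0.0
```

```bash
python3 -c "
from h import *
st()
t=snap('top');s=snap('side')
a=cv2.resize(cv2.cvtColor(t['img'],4)[140:260,190:340],(400,320),interpolation=2)
b=cv2.resize(cv2.cvtColor(s['img'],4)[140:300,200:400],(400,320),interpolation=2)
cv2.imwrite('pics/c7.png',np.hstack([a,b]));cv2.imwrite('pics/top7.png',cv2.cvtColor(t['img'],4))"
```

```text
t 22.6 p [0.4952 0.3328 0.1989] F [-0.42 -0.97  0.  ] ff 0.0 op 79.7 q [-0.35  0.76 -0.57  1.69  0.52  0.84 -1.23]
[[ 0.076  0.997 -0.   ]
 [ 0.997 -0.076 -0.   ]
 [-0.    -0.    -1.   ]]
```

View pics/c7.png

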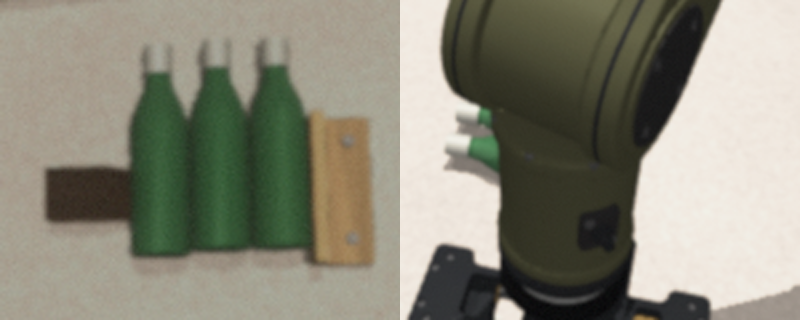

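The top half shows the row closed against the stop (315,190). The chock's slope is against bottle c, centred on its body at (88,195) in the crop and square to it. One numeric check, then hand in.

Run:
```python
from h import *
t=snap('top'); hsv=cv2.cvtColor(t['img'],cv2.COLOR_RGB2HSV); m=cv2.inRange(hsv,(40,80,20),(90,255,255))
for v in(195,225):
    x=np.where(m[v,230:320])[0]+230; print('row ends',plane(t,x.min(),v,.03).round(4)[:2],plane(t,x.max()+1,v,.03).round(4)[:2])
g=t['img'].max(2); k=((g<110)&(m==0)).astype(np.uint8); k[:,:195]=0;k[:,239:]=0;k[:195]=0;k[230:]=0
c=max(cv2.findContours(k,0,2)[0],key=cv2.contourArea); r=cv2.minAreaRect(c); print(r)
print([plane(t,*p,.044).round(4)[:2] for p in cv2.boxPoints(r)])
x,y,w,h=cv2.boundingRect(c); print(plane(t,x,y+h/2,.044).round(4))
```

```text
row ends [ 0.5753 -0.0209] [ 0.5599 -0.1929]
row ends [ 0.4943 -0.0145] [ 0.479  -0.1865]
((222.5, 213.0), (24.0, 31.0), 90.0)
[array([0.5644, 0.0699]), array([ 0.557 , -0.0121]), array([ 0.4933, -0.0072]), array([0.5005, 0.0738])]
[0.5309 0.072  0.044 ]
```

```bash
python3 -c "
from plant import *
print(finish_job())"
```

```text
the job is handed in; nothing more can be done
None
```

The job is handed in: the chock was laid on its sole, retaken and pushed slope first against bottle c with about 12 N measured at the wrist, so the row was tight on the stop, and then released; the final top image shows the row closed with the chock square and centred on bottle c, but no verdict came back.

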